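# Post a failed rotor through the flap of the reject box

## Robot

A 6-joint arm with a two-finger parallel gripper is mounted at the origin on a cart in front of the work surface, level with it; the furniture and walls round the work are solid. World frame = base frame: x ahead of the robot, y to its left, z up, the work surface at z = 0. Lengths are in m, angles in degrees, forces in N, time in s.
With the tool pointing down it reaches from about 0.375 to 0.9 m from the base axis. Payload 3.1 kg.
Tool frame: the origin (TCP) lies on the centre line of the jaws, within the pads' length; the fingertips stand 8 mm ahead of it and the grasp point (between the pads) lies 11 mm behind it; y points along the fingers, x is the direction in which the jaws open and shut, and the axes are right-handed (so a half turn about y gives the same grasp; the last joint's range is limited). The gripper opens to 87 mm and grips with 3 to 60 N. Pads are 19 mm wide; open, the fingers measure 117 mm over their backs; the gripper's body (75 mm by 190 mm) begins 51 mm behind the grasp point.
Start: joints at [-79.154, 30.224, 82.088, -0, 67.689, -10.227], TCP at [0.225, -0.583, 0.231] pointing down, gripper open.
Joint ranges: [-176.69, 176.69], [-43.24, 126.21], [12.49, 139.97], [-82, 262], [0, 151.66], [-163.58, 163.58]. Speed limits (degrees/s): [159.86, 159.86, 180, 180, 180, 180].

## Interface

Orientations are given as a 3x3 rotation matrix whose columns are the frame's x, y, z axes.
In Python, from rig import read_state, imaging, job, spotter gives the robot as it stands.
- The arm moves only by the tool apply_moves, never from a script. Its argument "steps" is a list of rows, each an object of numbers: "x", "y", "z": the shift along the world's x, y, z in mm; "spin": the turn about the world's z in rad. In form: [{"x": .., "y": .., "z": .., "spin": ..}, ...]. A call has 1 to 12 rows; each row shifts and turns the pose as measured when the row begins; what a row does not reach is not made up. A row lasts 1/10 s, in which the tool goes at most 50 mm and 8.59 degrees, less where a joint would pass 70% of its speed; a pose out of reach is approached as far as the arm can. A call is refused whole if a number of a shift passes 50 or a number of a turn 0.15, either way. A call with a gripper value outside its range is refused whole. "grip" is the finger opening in mm, from 0 to 87, set as the call begins (left out, the last holds). The fingers move at their own pace and stop on an object; the grip force is fixed at half the most. Time passes only in rows, so rows that do not move let the fingers close. It gives the time, the measured TCP pose, the force and the opening at its end, in the units of the state.
- read_state(): the state, without advancing time (a new reading comes with each control period).
- imaging.capture(name): name is "scene" or "top" or "wrist"; returns the picture (480x640x3 uint8, red, green, blue); there is no depth.
- imaging.camera_params(name): a dict with "fov_y" (degrees; the focal length in pixels is half the picture's height over the tangent of half this angle, whatever the lens; pixels are square), "cx", "cy" (the principal point, pixels), "dist" ([k1, k2, p1, p2, k3] as OpenCV has them; the pictures are not rectified), "R" (3x3) and "t" (3): a world point X has camera coordinates R X + t. Camera axes: x right, y down, z forward; pixel columns grow to the right and rows downward; lengths in m; the calibration is good to about 2 mm. A picture is of the moment at which its call begins: read the wrist's pose just before it. camera_params takes no time and is no camera call; for the wrist camera it gives the pose at the moment of the call.
- job.hand_in(): hands the job in, once; it reports no verdict.
Trained networks look in the newest picture that a camera, given by its name, has taken for a name from the list of things; names that differ only in an ending like _2 or _b are one class to them, and where a whole thing is asked for, a point or a joint stands for the part that bears it (a point fixed in the world has none). Each returns a list of dicts, best first, with "score" (0 to 1); they miss things now and then, are a little off and sometimes report something else, mostly with a low value. They report only what shows in the picture. A call takes as long as a camera call. They do not tell look-alikes from the thing itself.
- spotter.cut_out(name, camera): "mask" (480x640 bool, what is visible of it) and "rect" ([left, top, width, height] in pixels, round what is visible of it).
The state is a dict: "time_s": time; "joint_positions": joint angles; "qvel": joint speeds; "tau": joint torques, N m; "position": TCP position; "tcp_rot": TCP orientation; "force": force on the tool from outside, world axes, zero at the start; "moment": the same for the moment, N m; "opening": opening from 0.0 (shut) to 1.0 (fully open).
Only numpy, scipy, OpenCV 4.12 (cv2) and the standard library are available. Lean on these libraries where they do the work, as an engineer would, in place of code of your own. Each camera call takes 0.05 s, during which the arm holds its last target.

## Task

The large slotted steel rotor on the feed deck of the reject box has failed inspection: with the fingertips, push it steadily along the deck, between the guides and through the hanging flap, so that it slides down the chute into the box. Do not pick it up, knock it along or tip it over on the deck, and draw the fingers back out afterwards so that the flap falls shut behind it. The bronze bushing that stands on the same deck has passed and stays where it is, as do the gear and the caliper on the bench.

Things in the scene. Friction and masses are not known exactly. Their poses are not given: they have to be found in the camera images.
- reject_box: grey sheet-metal reject box, fixed to the bench: a dark steel feed deck in front (own -x, the robot's side), behind it a hood 116 mm wide with clear windows, its top 87 mm above the deck. Origin on the bench top below the middle of the hood's mouth; own +x points through the mouth into the box, y across, z up. All other offsets are in this frame, in mm
- deck_front (a point): middle of the open front end of the feed deck, on its top (box x -160, y 0, z 72 mm). Deck: flat, 204 mm wide, 10 mm lips along both sides. Two guide strips, 26 mm high above the deck and 3 mm thick, converge from (x -79, y +-99) to (x -8, y +-53), at the mouth's sides
- mouth (a point): middle of the mouth at deck height (box x 0, y 0, z 72 mm). The mouth (x -6 to 4) is 90 mm wide and 73 mm high from deck to header, with the flap hanging just inside it. The deck ends at x 4; from there a polished chute plate falls at 40 degrees: a part slides down by itself once its middle is some 10 mm past x 4
- bay (a point): middle of the rubber mat on the catch bay's floor inside the box (box x 110, y 0, z 13 mm); the floor is 104 mm wide and runs from the chute's foot (x 78) to the back wall (x 146)
- flap (a joint): the steel gravity flap, 92 wide, 65 long, 60 g: 0 hanging shut, grows as its lower edge is pushed inward (into the box) and up, at most 1.45 rad. It opens inward only, about a pin at box x 4, 68 mm above the deck; it needs well under 1 N, stays on whatever holds it up and falls shut by itself in about half a second
- flap_edge (a point): middle of the flap's lower edge, 3 mm above the deck when shut
- rotor: the failed part: turned steel rotor, upright on the deck, 48 mm across its bottom flange, 43 mm body above it, 37 high, four milled slots across its top; about 260 g. Origin at the middle of its underside, z up along its axis. It starts about 100 mm in front of the mouth and about 48 mm to the left or right of the deck's middle line; the bushing stands on the other side
- good_bushing: the passed part: bronze bushing, 32 mm across, 24 high, standing on the same deck; origin at the middle of its underside
- good_gear: small steel spur gear, 33 mm across, 16 high, lying on the bench right of the deck; origin at the middle of its underside
- caliper: steel caliper, 244 x 77 x 6 mm, lying on the bench left of the box; long way along its own y; origin at its middle, underside
There are look-alikes about, which are no part of the job. What is shaped like the rotor but blue or purple is not meant.

How it is judged:
By the outcome, as a careful person would: the job done as asked, in the order asked, and still so for the second after the job is handed in, with the robot touching nothing.
It also fails if it takes over 40 s, if anything falls off the work surface, if the arm or the gripper's body presses on something with over 40 N, if the wrist force passes 120 N, or if a joint passes its speed limit or range.

## Working session

There is one attempt and no reset: what is moved stays moved. The work goes in short steps, Python scripts to look and compute and a tool call to move; the robot and the scene stay as the last step left them, time stands still between calls to the robot, and variables do not carry over. Pictures are saved under pics/ and viewed, and the job is handed in when it is done.

Besides the shell and the picture viewer there is one more tool, called after "Emit:" as name(argument=value, ...), one argument or row to a line, values as JSON. apply_moves: Moves the arm, as the interface text tells. Its arguments: {"type":"object","properties":{"steps":{"type":"array"},"grip":{"type":"number"}},"required":["steps"]}

```bash
mkdir -p pics; ls
python3 - <<'E'
from rig import read_state, imaging
import cv2
s=read_state();print(s)
for n in("scene","top"):
    im=imaging.capture(n);cv2.imwrite(f"pics/{n}0.png",im[:,:,::-1]);p=imaging.camera_params(n);print(n,p)
E
```

```text
pics
{'time_s': 0.0, 'joint_positions': array([-7.91533641e+01,  3.02777434e+01,  8.21568441e+01,  3.02679010e-04,
        6.76855466e+01, -1.02260830e+01]), 'qvel': array([ 0.1356179 ,  0.00298442, -0.08010271, -0.02886537,  0.02399891,
        0.07529829]), 'tau': array([-3.25058609e-04, -4.40040457e+01, -1.76592833e+01,  6.32218458e-02,
        5.83173323e-02, -1.79068857e-04]), 'position': array([ 0.22462759, -0.58248792,  0.22958215]), 'tcp_rot': array([[ 3.59550268e-01, -3.89765356e-04,  9.33125636e-01],
       [-9.33123438e-01,  2.06019497e-03,  3.59550281e-01],
       [-2.06256099e-03, -9.99997802e-01,  3.77044464e-04]]), 'force': array([ 0.1770646 ,  0.34750521, -0.21620038]), 'moment': array([-0.00322961, -0.01473208,  0.00440495]), 'opening': 1.0020521629803458}
scene {'fov_y': 50.98654724314073, 'cx': 320.99184391375127, 'cy': 241.39383999739363, 'dist': array([0.00852668, 0.        , 0.        , 0.        , 0.        ]), 'R': array([[-0.80279927, -0.59607296,  0.01450346],
       [-0.2426946 ,  0.30445274, -0.92109058],
       [ 0.54462157, -0.74297076, -0.38907813]]), 't': array([0.57327588, 0.21278779, 0.70255072])}
top {'fov_y': 45.90260542666311, 'cx': 316.1445594689995, 'cy': 242.76747527254145, 'dist': array([-0.07030798,  0.        ,  0.        ,  0.        ,  0.        ]), 'R': array([[-0.01225657, -0.99984232, -0.01284981],
       [-0.99761212,  0.01310074, -0.06781174],
       [ 0.06796939,  0.01198799, -0.99761538]]), 't': array([0.17730887, 0.58864635, 1.11122597])}
```

View pics/scene0.png

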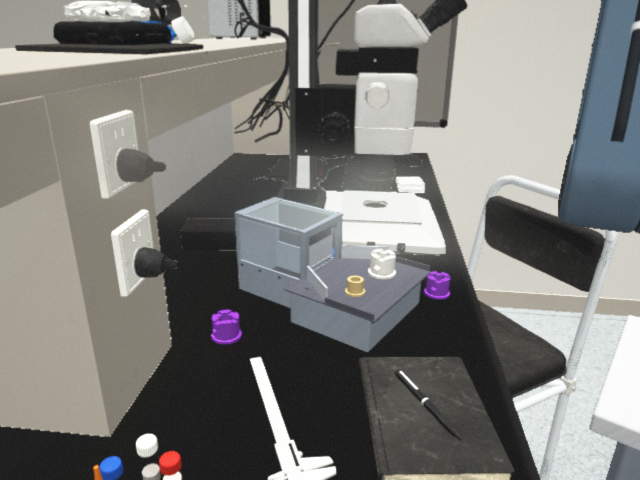

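View pics/top0.png

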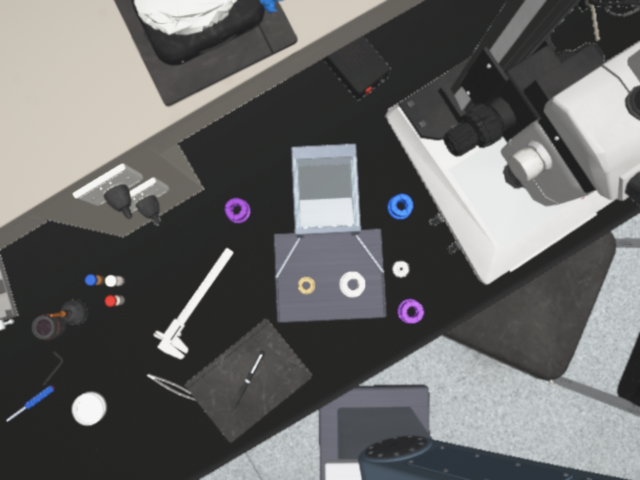

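```bash
cat > h.py <<'E'
import numpy as np, cv2
from rig import read_state, imaging, spotter
def K(p):
    f=240/np.tan(np.radians(p['fov_y']/2)); return np.array([[f,0,p['cx']],[0,f,p['cy']],[0,0,1]])
def ray(p,uv,z):
    n=cv2.undistortPoints(np.array([[uv]],float),K(p),p['dist']).ravel()
    d=p['R'].T@np.array([n[0],n[1],1]); c=-p['R'].T@p['t']
    return c+d*(z-c[2])/d[2]
def proj(p,X):
    return cv2.projectPoints(np.atleast_2d(X).astype(float),cv2.Rodrigues(p['R'])[0],p['t'],K(p),p['dist'])[0].reshape(-1,2)
E
python3 - <<'E'
from h import *
im=imaging.capture("top");p=imaging.camera_params("top")
for n in("rotor","good_bushing","good_gear","caliper","reject_box"):
    for d in spotter.cut_out(n,"top")[:5]:
        m=d['mask'];ys,xs=np.nonzero(m);c=(xs.mean(),ys.mean());print(n,round(d['score'],2),d['rect'],np.round(c,1),ray(p,c,0.1 if n!='reject_box' else .072).round(4))
cv2.imwrite("pics/crop1.png",cv2.resize(im[135:335,260:430,::-1],None,fx=3,fy=3,interpolation=cv2.INTER_CUBIC)[:600])
print(read_state()['time_s'])
E
```

```text
rotor 0.76 [391.1, 193.7, 19.5, 27.9] [400.  205.9] [0.6524 0.0115 0.1   ]
rotor 0.65 [340.9, 272.3, 24.8, 28.1] [352.5 284.3] [0.5077 0.1026 0.1   ]
rotor 0.64 [397.2, 301.6, 26.8, 21.5] [409.8 311.3] [ 0.4564 -0.0023  0.1   ]
rotor 0.62 [225.2, 198.4, 24.0, 24.8] [237.2 209. ] [0.6508 0.3159 0.1   ]
rotor 0.41 [274.2, 143.9, 110.3, 176.2] [327.7 241.2] [0.5882 0.1473 0.1   ]
good_bushing 0.73 [297.6, 273.9, 16.7, 20.9] [306.5 285. ] [0.5073 0.1878 0.1   ]
good_gear 0.61 [396.1, 258.8, 12.3, 17.3] [400.1 268.3] [0.5361 0.014  0.1   ]
good_gear 0.28 [155.4, 248.4, 76.1, 111.3] [188.9 311.2] [0.4612 0.4067 0.1   ]
caliper 0.77 [153.5, 249.1, 78.1, 110.3] [189.8 310.3] [0.4629 0.4051 0.1   ]
caliper 0.64 [275.4, 145.2, 107.5, 175.5] [327.8 241.5] [0.5876 0.1472 0.1   ]
reject_box 0.85 [276.1, 143.5, 108.8, 181.0] [327.7 241.7] [0.5891 0.1472 0.072 ]
0.4
```

View pics/crop1.png

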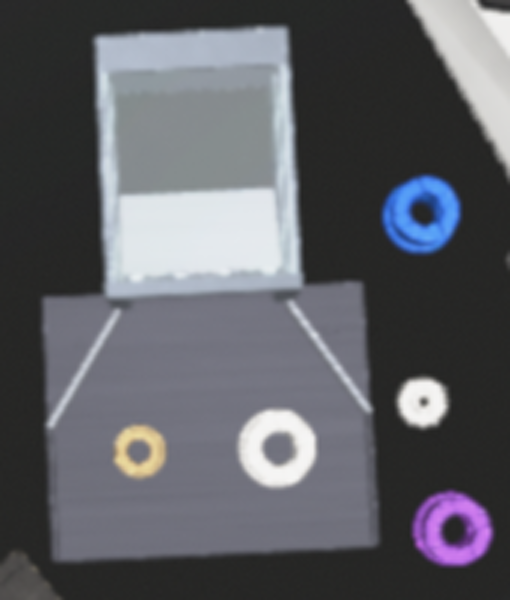

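Run:
```python
from h import *
from scipy.optimize import least_squares
p=imaging.camera_params("top")
B=np.array([[-79,99,98],[-8,53,98],[-79,-99,98],[-8,-53,98],[-160,102,77],[-160,-102,77],[-5,58,159],[-5,-58,159]])/1e3
cr=np.array([[50,428],[120,309],[370,411],[290,301],[53,561],[378,546],[106,297],[301,288]])/3+[260-.33,135-.33]
def T(q,X):
    c,s=np.cos(q[2]),np.sin(q[2]);return X@np.array([[c,-s,0],[s,c,0],[0,0,1]]).T+[q[0],q[1],0]
r=least_squares(lambda q:(proj(p,T(q,B))-cr).ravel(),[.6,.15,0],x_scale=[.01,.01,.01],loss='soft_l1')
q=r.x;print(q,np.degrees(q[2]));print((proj(p,T(q,B))-cr).round(1))
def inv(X):
    c,s=np.cos(q[2]),np.sin(q[2]);d=X[:2]-q[:2];return np.array([c*d[0]+s*d[1],-s*d[0]+c*d[1]])*1e3
for n,uv,z in(("rotor",(352.3,284.3),.102),("bush",(306.3,285),.096)):
    X=ray(p,uv,z);print(n,X.round(4),inv(X).round(1))
np.save("q.npy",q)
im=imaging.capture("scene");ps=imaging.camera_params("scene")
for n in("rotor","good_bushing","reject_box"):
    for d in spotter.cut_out(n,"scene")[:5]:
        ys,xs=np.nonzero(d['mask']);print(n,round(d['score'],2),np.round(d['rect'],1),xs.mean().round(1),ys.mean().round(1))
# overlay
Xs=np.vstack([T(q,B),T(q,np.array([[-160,0,72],[0,0,72],[0,45,72],[0,-45,72]])/1e3)])
o=im[:,:,::-1].copy()
for u in proj(ps,Xs): cv2.circle(o,tuple(int(round(v)) for v in u),1,(0,0,255),-1)
cv2.imwrite("pics/sc_ov.png",cv2.resize(o[180:360,220:460],None,fx=3,fy=3))
for z,uv in((.090,(383,265)),): X=ray(ps,uv,z);print(X,inv(X))
```

```text
[0.60460541 0.14754222 0.03566541] 2.043477192307786
[[-0.   0.1]
 [-0.4  0.4]
 [-0.1  0.6]
 [-0.2  0.3]
 [ 0.2 -1.2]
 [-0.  -1.4]
 [-0.1  0.2]
 [ 0.9  0. ]]
rotor [0.5076 0.1031 0.102 ] [-98.5 -41. ]
bush [0.5074 0.1882 0.096 ] [-95.7  44.1]
rotor 0.88 [427.7 269.6  24.5  32.3] 438.0 285.0
rotor 0.76 [370.5 251.5  25.4  27.3] 382.1 264.2
rotor 0.58 [210.9 307.1  32.2  39.2] 225.3 326.9
good_bushing 0.68 [343.2 277.8  23.2  19.2] 354.5 286.0
reject_box 0.71 [236.5 199.5 192.8 152.9] 320.0 272.4
[0.50360636 0.10757007 0.09      ] [-102.3601356   -36.34531427]
```

View pics/sc_ov.png

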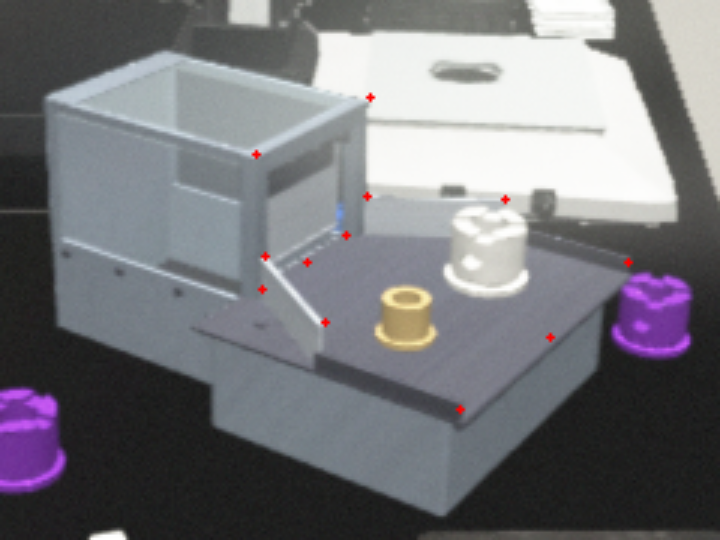

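Run:
```python
from h import *
q=np.load("q.npy")
from scipy.optimize import least_squares
obs={}
for c in("top","scene"):
    im=imaging.capture(c);p=imaging.camera_params(c);
    for n,h0 in(("rotor",(352,284) if c=="top" else (382,264)),("good_bushing",(306,285) if c=="top" else (355,286))):
        for d in spotter.cut_out(n,c):
            r=d['rect'];m=(r[0]+r[2]/2,r[1]+r[3]/2)
            if np.hypot(m[0]-h0[0],m[1]-h0[1])<8: obs[n,c]=(p,np.array([r[0],r[1],r[0]+r[2],r[1]+r[3]]),r,d['mask']);break
a=np.linspace(0,2*np.pi,60)
def mod(n,x,y):
    if n=="rotor": L=[(24,0),(24,4),(21.5,4),(21.5,37)]
    else: L=[(16,0),(16,4),(13,4),(13,24)]
    return np.vstack([np.c_[x+r/1e3*np.cos(a),y+r/1e3*np.sin(a),np.full(60,.072+z/1e3)] for r,z in L])
def inv(X):
    c,s=np.cos(q[2]),np.sin(q[2]);d=X[:2]-q[:2];return np.array([c*d[0]+s*d[1],-s*d[0]+c*d[1]])*1e3
for n in("rotor","good_bushing"):
    for cs in(("top",),("scene",),("top","scene")):
        def f(v):
            o=[]
            for c in cs:
                if (n,c) in obs:
                    p,b,_,m=obs[n,c];u=proj(p,mod(n,*v))
                    M=np.zeros((480,640),np.uint8);
                    mo=cv2.moments(cv2.convexHull(u.astype(np.float32)));ys,xs=np.nonzero(m)
                    o+=[mo['m10']/mo['m00']-xs.mean(),mo['m01']/mo['m00']-ys.mean()]
            return o
        r=least_squares(f,[.507,.103 if n=="rotor" else .188],diff_step=1e-3);print(n,cs,r.x.round(4),inv(r.x).round(1),np.round(r.fun,1))
```

```text
rotor ('top',) [0.5086 0.1018] [-97.6 -42.3] [-0. -0.]
rotor ('scene',) [0.5074 0.1041] [-98.7 -39.9] [-0. -0.]
rotor ('top', 'scene') [0.5084 0.1022] [-97.8 -41.9] [-0.2  0.1  0.1 -0.5]
good_bushing ('top',) [0.5053 0.1873] [-97.8  43.3] [-0.  0.]
good_bushing ('scene',) [0.5069 0.1917] [-96.1  47.6] [ 0. -0.]
good_bushing ('top', 'scene') [0.5067 0.189 ] [-96.3  44.9] [-0.9 -0.8  1.  -0.6]
```

Emit:
apply_moves(
  steps=[
    {"x": 18, "y": 46},
    {"x": 18, "y": 46},
    {"x": 18, "y": 46},
    {"x": 18, "y": 46},
    {"x": 18, "y": 46},
    {"x": 18, "y": 46},
    {"x": 18, "y": 46},
    {"x": 18, "y": 46},
    {"x": 18, "y": 46},
    {"x": 18, "y": 46},
    {"x": 18, "y": 46},
    {"x": 0, "y": 0},
  ],
  grip=16,
)

```text
invalid input at $.steps[0]: expected keys x, y, z, spin
```

Emit:
apply_moves(
  steps=[
    {"x": 18, "y": 46, "z": 0, "spin": 0},
    {"x": 18, "y": 46, "z": 0, "spin": 0},
    {"x": 18, "y": 46, "z": 0, "spin": 0},
    {"x": 18, "y": 46, "z": 0, "spin": 0},
    {"x": 18, "y": 46, "z": 0, "spin": 0},
    {"x": 18, "y": 46, "z": 0, "spin": 0},
    {"x": 18, "y": 46, "z": 0, "spin": 0},
    {"x": 18, "y": 46, "z": 0, "spin": 0},
    {"x": 18, "y": 46, "z": 0, "spin": 0},
    {"x": 18, "y": 46, "z": 0, "spin": 0},
    {"x": 18, "y": 46, "z": 0, "spin": 0},
    {"x": 0, "y": 0, "z": 0, "spin": 0},
  ],
  grip=16,
)

```text
time_s: 2.1
position: [0.4234, -0.0704, 0.2329]
tcp_rot: [[0.353, 0.009, 0.935], [-0.935, -0.011, 0.353], [0.014, -1.0, 0.004]]
force: [0.6, -1.3, -0.1]
opening: 0.19
```

Emit:
apply_moves(
  steps=[
    {"x": 5, "y": 40, "z": 0, "spin": 0.06},
    {"x": 10, "y": 40, "z": 0, "spin": 0.06},
    {"x": 10, "y": 40, "z": 0, "spin": 0},
    {"x": 5, "y": 25, "z": 0, "spin": 0},
    {"x": 0, "y": 0, "z": 0, "spin": 0},
  ],
  grip=16,
)

```text
time_s: 2.6
position: [0.4568, 0.0772, 0.2344]
tcp_rot: [[0.467, 0.017, 0.884], [-0.884, -0.013, 0.467], [0.019, -1.0, 0.009]]
force: [-0.7, 0.4, 0.8]
opening: 0.185
```

Run:
```python
from h import *
s=read_state();print(s['time_s'],s['position'],s['tcp_rot'].round(3))
pw=imaging.camera_params("wrist");im=imaging.capture("wrist");print(pw)
cv2.imwrite("pics/w1.png",im[:,:,::-1]);cv2.imwrite("pics/s1.png",imaging.capture("scene")[:,:,::-1])
```

```text
2.6 [0.45675165 0.07719696 0.23440915] [[ 0.467  0.017  0.884]
 [-0.884 -0.013  0.467]
 [ 0.019 -1.     0.009]]
{'fov_y': 58.40532465414603, 'cx': 318.81530984942304, 'cy': 241.3902679111083, 'dist': array([-0.08237008,  0.        ,  0.        ,  0.        ,  0.        ]), 'R': array([[ 0.4660775 , -0.88450181,  0.02069587],
       [-0.85558045, -0.44463466,  0.26510775],
       [-0.22528618, -0.14126774, -0.96399666]]), 't': array([-0.1493392 ,  0.39340382,  0.50803024])}
```

View pics/w1.png

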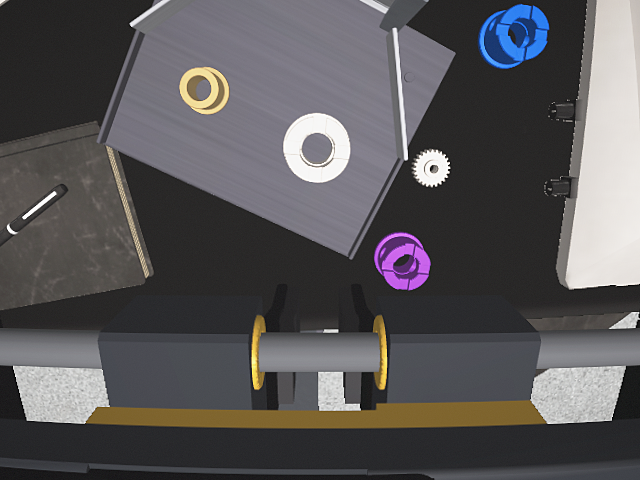

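View pics/s1.png

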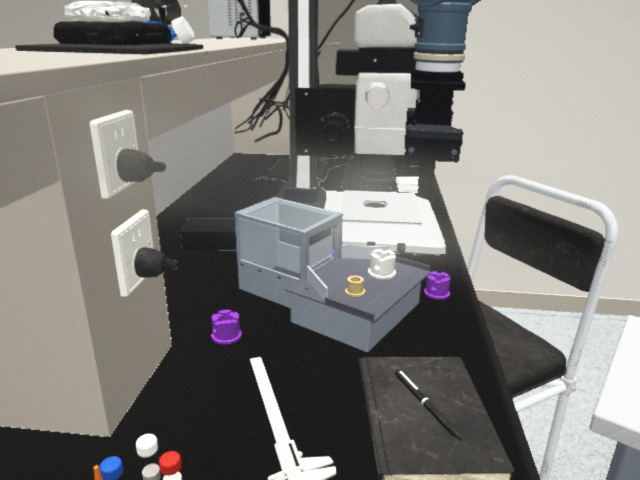

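Run:
```python
from h import *
pw=imaging.camera_params("wrist");q=np.load("q.npy")
print(-pw['R'].T@pw['t'])
def inv(X):
    c,s=np.cos(q[2]),np.sin(q[2]);d=X[:2]-q[:2];return np.array([c*d[0]+s*d[1],-s*d[0]+c*d[1]])*1e3
for n,uv,z in(("rotor top",(317,148),.109),("bush top",(199,89),.096),("front L",(104,144),.077),("front R",(351,258),.077),("guideR out",(404,158),.098),("guideR in",(393,29),.098),("guideL out",(133,24),.098)):
    X=ray(pw,uv,z);print(n,X.round(4),inv(X).round(1))
t=read_state()
o=imaging.capture("wrist")[:,:,::-1].copy()
cv2.imwrite("pics/w1c.png",cv2.resize(o[60:440,200:440],None,fx=1.5,fy=1.5))
P=t['position'];R=t['tcp_rot']
for v in((0,.008,0),(.008,.008,.0095),(-.008,.008,.0095),(.023,.008,.0095),(-.023,.008,.0095),(.008,.008,-.0095)): print(v,proj(pw,P+R@np.array(v)))
```

```text
[0.52033662 0.11250671 0.38826698]
rotor top [0.509  0.1012 0.109 ] [-97.2 -42.9]
bush top [0.5069 0.1864 0.096 ] [-96.3  42.3]
front L [0.4406 0.2375 0.077 ] [-160.7   95.8]
front R [0.4468 0.0388 0.077 ] [-161.6 -103. ]
guideR out [0.5299 0.0459 0.098 ] [-78.3 -98.9]
guideR in [0.5971 0.0928 0.098 ] [ -9.5 -54.4]
guideL out [0.5244 0.2404 0.098 ] [-76.8  95.6]
(0, 0.008, 0) [[319.07718336 310.14775723]]
(0.008, 0.008, 0.0095) [[338.85525838 288.61333878]]
(-0.008, 0.008, 0.0095) [[299.2711175  288.65953367]]
(0.023, 0.008, 0.0095) [[375.88528729 288.50985117]]
(-0.023, 0.008, 0.0095) [[262.22610046 288.64246082]]
(0.008, 0.008, -0.0095) [[338.25490073 330.90372388]]
```

View pics/w1c.png

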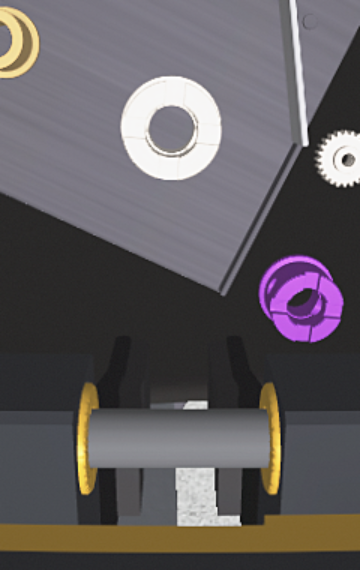

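Emit:
apply_moves(
  steps=[
    {"x": 0, "y": 0, "z": -40, "spin": 0},
    {"x": 0, "y": 0, "z": -40, "spin": 0},
    {"x": 0, "y": 0, "z": -35, "spin": 0},
    {"x": 0, "y": 0, "z": -12, "spin": 0},
    {"x": 0, "y": 0, "z": 0, "spin": 0},
  ],
  grip=16,
)

```text
time_s: 3.25
position: [0.4586, 0.0659, 0.1057]
tcp_rot: [[0.454, 0.024, 0.891], [-0.891, -0.017, 0.454], [0.026, -1.0, 0.013]]
force: [-0.7, 0.2, 0.3]
opening: 0.185
```

Run:
```python
from h import *
s=read_state();print(s['time_s'],s['position'],s['tcp_rot'].round(3))
im=imaging.capture("wrist");cv2.imwrite("pics/w2.png",im[:,:,::-1])
im=imaging.capture("scene");cv2.imwrite("pics/s2.png",cv2.resize(im[130:370,200:520,::-1],None,fx=2.4,fy=2.4))
```

```text
3.25 [0.458638   0.06588881 0.10568044] [[ 0.454  0.024  0.891]
 [-0.891 -0.017  0.454]
 [ 0.026 -1.     0.013]]
```

View pics/w2.png

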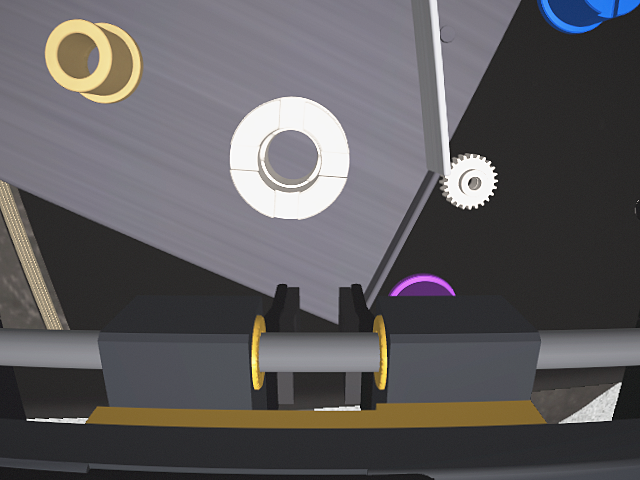

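View pics/s2.png

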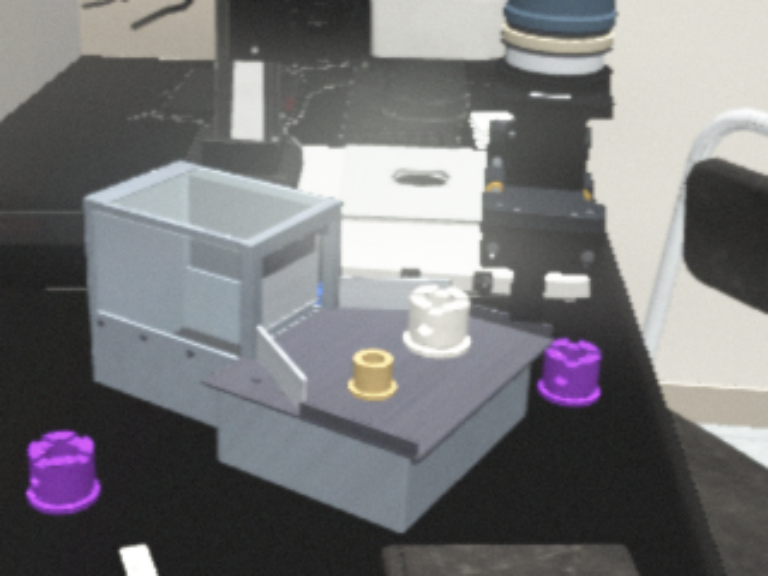

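Run:
```python
from h import *
s=read_state();p=imaging.camera_params("scene");P=s['position'];R=s['tcp_rot']
for v in((0,.008,0),(0,-.062,0),(.09,-.062,0),(-.09,-.062,0),(0,-.062,.037)):
    u=proj(p,P+R@np.array(v))[0];print(v,u.round(0),((u-[200,130])*2.4).round(0))
```

```text
(0, 0.008, 0) [418. 259.] [522. 309.]
(0, -0.062, 0) [422. 221.] [533. 219.]
(0.09, -0.062, 0) [421. 203.] [531. 175.]
(-0.09, -0.062, 0) [423. 243.] [535. 272.]
(0, -0.062, 0.037) [400. 219.] [479. 214.]
```

Emit:
apply_moves(
  steps=[
    {"x": -2, "y": 11, "z": 0, "spin": 0.02},
    {"x": 0, "y": 0, "z": 0, "spin": 0},
  ],
  grip=16,
)

```text
time_s: 3.55
position: [0.4591, 0.0767, 0.1091]
tcp_rot: [[0.471, 0.031, 0.882], [-0.882, -0.017, 0.471], [0.03, -0.999, 0.02]]
force: [0.4, -0.2, 1.2]
opening: 0.186
```

Emit:
apply_moves(
  steps=[
    {"x": 11, "y": 6, "z": -5, "spin": 0},
    {"x": 6, "y": 4, "z": -1, "spin": 0},
    {"x": 0, "y": 0, "z": 0, "spin": 0},
  ],
  grip=16,
)

```text
time_s: 3.85
position: [0.4795, 0.0882, 0.105]
tcp_rot: [[0.472, 0.038, 0.881], [-0.881, -0.017, 0.473], [0.033, -0.999, 0.025]]
force: [-0.4, 0.1, 0.3]
opening: 0.184
```

Run:
```python
from h import *
s=read_state();print(s['time_s'],s['position'],s['tcp_rot'].round(3))
im=imaging.capture("wrist");cv2.imwrite("pics/w3.png",im[:,:,::-1])
```

```text
3.85 [0.4795384  0.08819911 0.10499141] [[ 0.472  0.038  0.881]
 [-0.881 -0.017  0.473]
 [ 0.033 -0.999  0.025]]
```

View pics/w3.png

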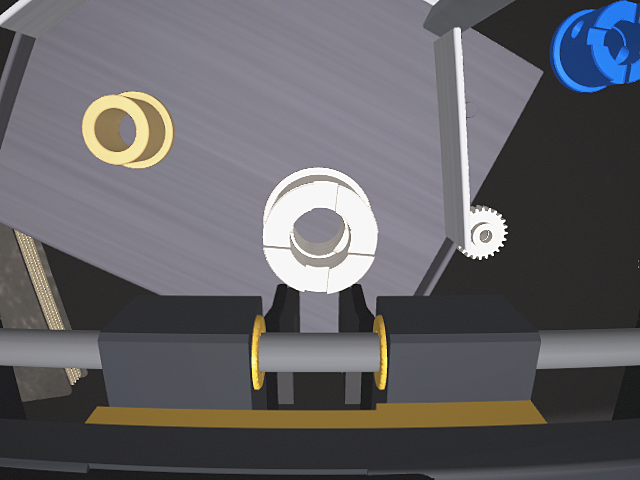

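Emit:
apply_moves(
  steps=[
    {"x": 5, "y": 3, "z": -1, "spin": 0},
    {"x": 8, "y": 4, "z": 0, "spin": 0},
    {"x": 8, "y": 4, "z": -1, "spin": 0},
    {"x": 8, "y": 4, "z": 0, "spin": 0},
    {"x": 8, "y": 4, "z": -1, "spin": 0},
    {"x": 4, "y": 2, "z": 0, "spin": 0},
  ],
  grip=16,
)

```text
time_s: 4.5
position: [0.5195, 0.1104, 0.1013]
tcp_rot: [[0.473, 0.029, 0.881], [-0.881, -0.018, 0.473], [0.03, -0.999, 0.017]]
force: [-1.0, -0.6, 1.7]
opening: 0.185
```

```bash
cat > look.py <<'E'
from h import *
import sys
q=np.load("q.npy")
def inv(X):
    c,s=np.cos(q[2]),np.sin(q[2]);d=np.asarray(X)[:2]-q[:2];return (np.array([c*d[0]+s*d[1],-s*d[0]+c*d[1]])*1e3).round(1)
s=read_state();print(s['time_s'],s['position'].round(4),inv(s['position']),s['tcp_rot'].round(3).tolist(),s['force'].round(1))
R=s['tcp_rot'];print("front tip box",inv(s['position']+R@np.array([0,.008,.0095])),"heading box deg",np.degrees(np.arctan2(R[1,2],R[0,2])-q[2]).round(1))
n=sys.argv[1]
im=imaging.capture("wrist");cv2.imwrite(f"pics/w{n}.png",im[:,:,::-1])
im=imaging.capture("scene");cv2.imwrite(f"pics/s{n}.png",cv2.resize(im[150:350,220:470,::-1],None,fx=3,fy=3))
E
python3 look.py 4
```

```text
4.5 [0.5195 0.1104 0.1013] [-86.4 -34.1] [[0.473, 0.029, 0.881], [-0.881, -0.018, 0.473], [0.03, -0.999, 0.017]] [-1.  -0.6  1.7]
front tip box [-77.6 -30.1] heading box deg 26.2
```

View pics/w4.png

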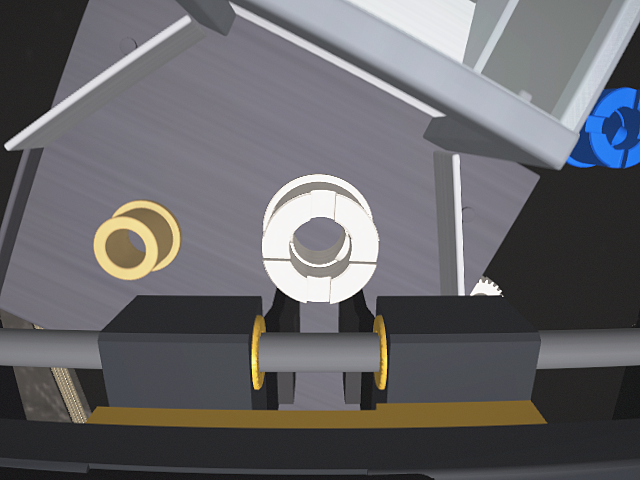

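View pics/s4.png

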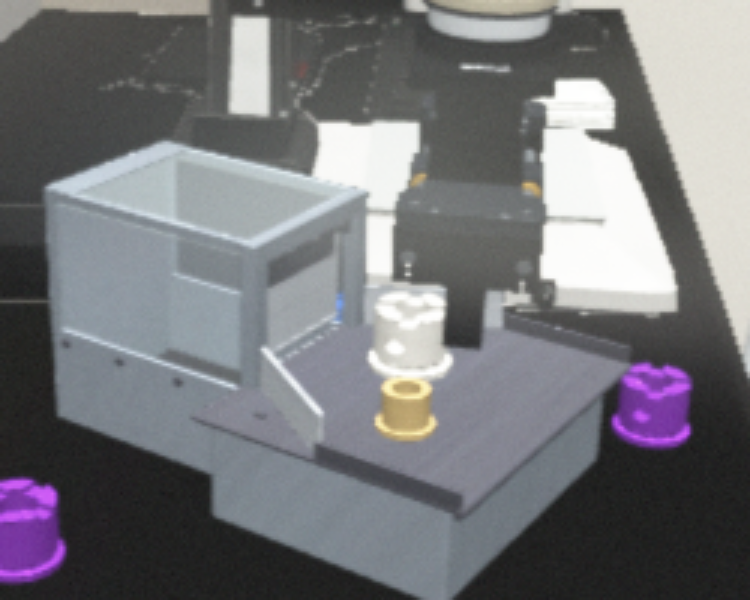

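Emit:
apply_moves(
  steps=[
    {"x": 8, "y": 8, "z": 1, "spin": -0.08},
    {"x": 8, "y": 6, "z": 1, "spin": -0.08},
    {"x": 8, "y": 6, "z": 0, "spin": -0.08},
    {"x": 4, "y": 3, "z": 0, "spin": 0},
  ],
  grip=16,
)

```text
time_s: 5.0
position: [0.547, 0.1339, 0.1023]
tcp_rot: [[0.24, 0.021, 0.97], [-0.97, -0.024, 0.241], [0.029, -0.999, 0.015]]
force: [-1.3, -2.2, 0.9]
opening: 0.185
```

```bash
python3 look.py 5
```

```text
5.0 [0.547  0.1339 0.1023] [-58.  -11.6] [[0.24, 0.021, 0.97], [-0.97, -0.024, 0.241], [0.029, -0.999, 0.015]] [-1.3 -2.2  0.9]
front tip box [-48.6  -9.8] heading box deg 11.9
```

View pics/w5.png

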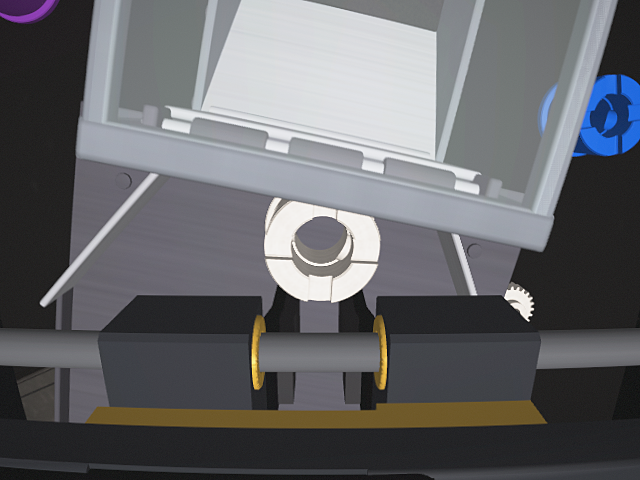

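View pics/s5.png

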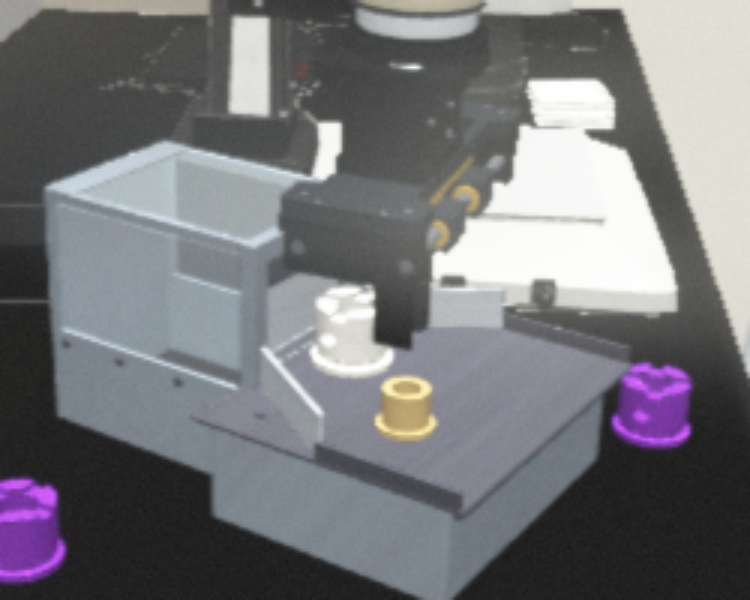

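Run:
```python
from h import *
s=read_state();p=imaging.camera_params("scene");P=s['position'];R=s['tcp_rot']
for v in((0,.008,.0095),(-.023,.008,.0095),(-.023,.008,-.0095)):
    print(v,((proj(p,P+R@np.array(v))[0]-[220,150])*3).round(0))
for x in(-.02,-.06,-.095):
  for z in(-.0375,.0375):
    for y in(-.042,-.062,-.08):
      X=P+R@np.array([x,y,z]);print((x,y,z),((proj(p,X)[0]-[220,150])*3).round(0),X[2].round(4))
```

```text
(0, 0.008, 0.0095) [384. 330.]
(-0.023, 0.008, 0.0095) [371. 347.]
(-0.023, 0.008, -0.0095) [403. 353.]
(-0.02, -0.042, -0.0375) [458. 279.] 0.1431
(-0.02, -0.062, -0.0375) [460. 245.] 0.1631
(-0.02, -0.08, -0.0375) [462. 214.] 0.1811
(-0.02, -0.042, 0.0375) [329. 255.] 0.1443
(-0.02, -0.062, 0.0375) [329. 222.] 0.1643
(-0.02, -0.08, 0.0375) [330. 192.] 0.1823
(-0.06, -0.042, -0.0375) [435. 309.] 0.142
(-0.06, -0.062, -0.0375) [437. 274.] 0.162
(-0.06, -0.08, -0.0375) [439. 241.] 0.18
(-0.06, -0.042, 0.0375) [301. 283.] 0.1431
(-0.06, -0.062, 0.0375) [301. 249.] 0.1631
(-0.06, -0.08, 0.0375) [302. 217.] 0.1811
(-0.095, -0.042, -0.0375) [413. 337.] 0.141
(-0.095, -0.062, -0.0375) [415. 301.] 0.161
(-0.095, -0.08, -0.0375) [417. 267.] 0.179
(-0.095, -0.042, 0.0375) [275. 309.] 0.1421
(-0.095, -0.062, 0.0375) [275. 274.] 0.1621
(-0.095, -0.08, 0.0375) [275. 241.] 0.1801
```

Run:
```python
import cv2
im=cv2.imread("pics/s5.png");cv2.imwrite("pics/s5c.png",cv2.resize(im[140:400,180:480],None,fx=2.3,fy=2.3,interpolation=cv2.INTER_CUBIC)*1)
import numpy as np
o=cv2.imread("pics/s5c.png").astype(float);o=255*(o/255)**.5;cv2.imwrite("pics/s5c.png",o)
```

```text
[ WARN:0@0.095] global loadsave.cpp:1063 imwrite_ Unsupported depth image for selected encoder is fallbacked to CV_8U.
```

View pics/s5c.png

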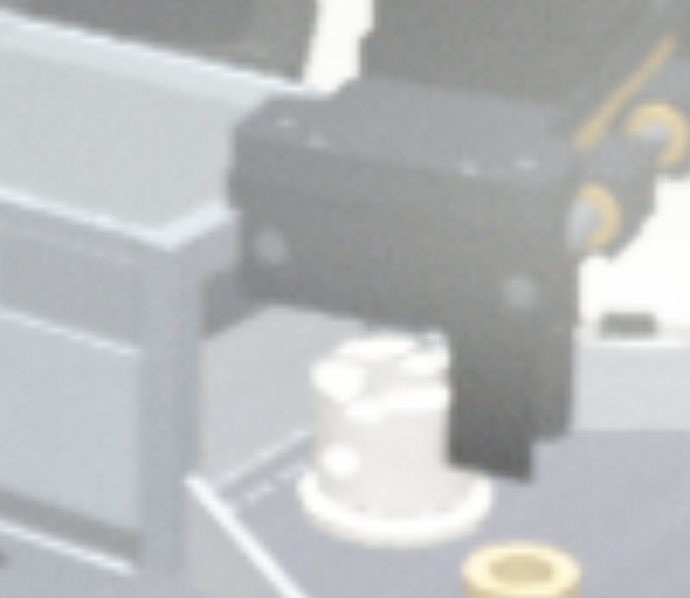

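Emit:
apply_moves(
  steps=[
    {"x": 7.5, "y": 3.5, "z": 1, "spin": -0.07},
    {"x": 7.5, "y": 3.5, "z": 1, "spin": -0.07},
    {"x": 7.5, "y": 3, "z": 1, "spin": -0.07},
    {"x": 0, "y": 0, "z": 0, "spin": 0},
  ],
  grip=16,
)

```text
time_s: 5.5
position: [0.5671, 0.1436, 0.1042]
tcp_rot: [[0.032, 0.012, 0.999], [-0.999, -0.027, 0.032], [0.027, -1.0, 0.011]]
force: [-0.6, -0.4, 0.0]
opening: 0.184
```

```bash
python3 look.py 6
```

```text
5.5 [0.5671 0.1436 0.1042] [-37.6  -2.6] [[0.032, 0.012, 0.999], [-0.999, -0.027, 0.032], [0.027, -1.0, 0.011]] [-0.6 -0.4  0. ]
front tip box [-28.   -2.9] heading box deg -0.2
```

View pics/w6.png

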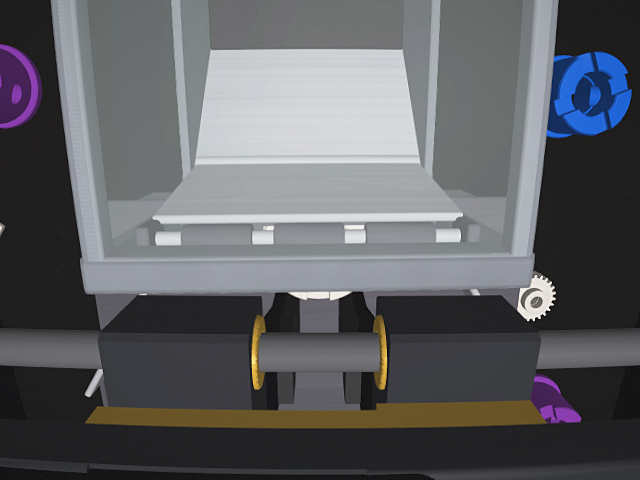

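View pics/s6.png

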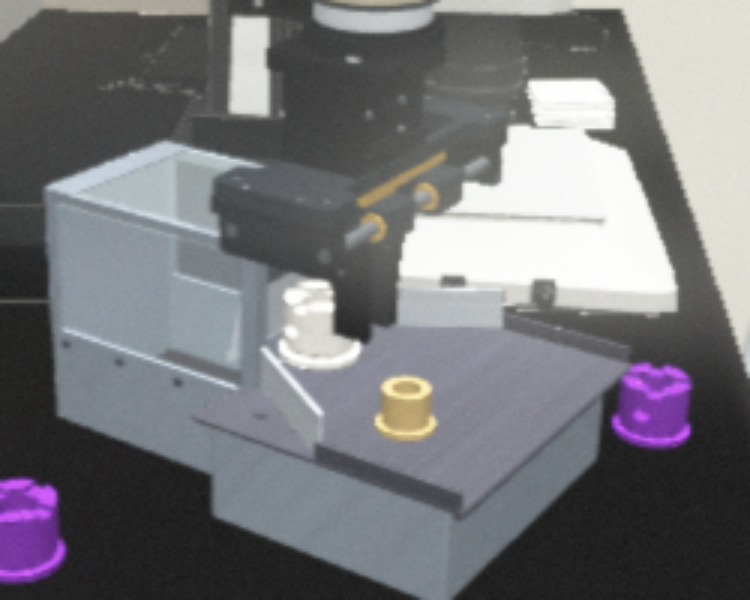

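Emit:
apply_moves(
  steps=[
    {"x": -5, "y": 0, "z": 1, "spin": 0},
    {"x": 0, "y": 0, "z": 0, "spin": 0},
    {"x": 0, "y": 0, "z": 0, "spin": 0},
    {"x": 0, "y": 0, "z": 0, "spin": 0},
  ],
  grip=0,
)

```text
time_s: 6.0
position: [0.5593, 0.1426, 0.1053]
tcp_rot: [[0.036, 0.01, 0.999], [-0.999, -0.027, 0.036], [0.028, -1.0, 0.009]]
force: [0.0, -0.3, -0.0]
opening: 0.013
```

```bash
python3 look.py 7
```

```text
6.0 [0.5593 0.1426 0.1053] [-45.5  -3.3] [[0.036, 0.01, 0.999], [-0.999, -0.027, 0.036], [0.028, -1.0, 0.009]] [ 0.  -0.3 -0. ]
front tip box [-35.9  -3.5] heading box deg 0.0
```

View pics/w7.png

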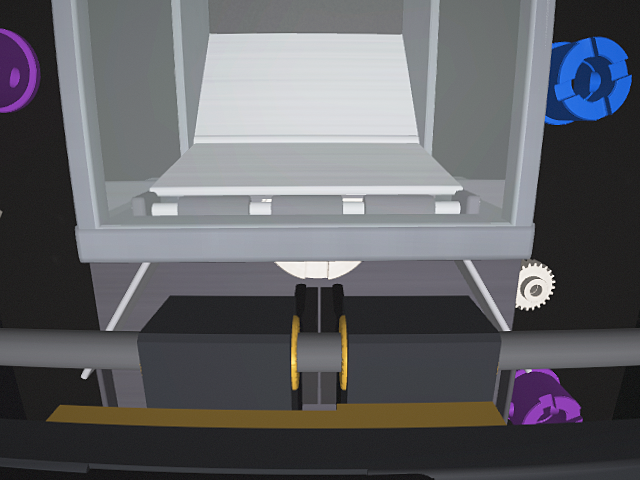

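View pics/s7.png

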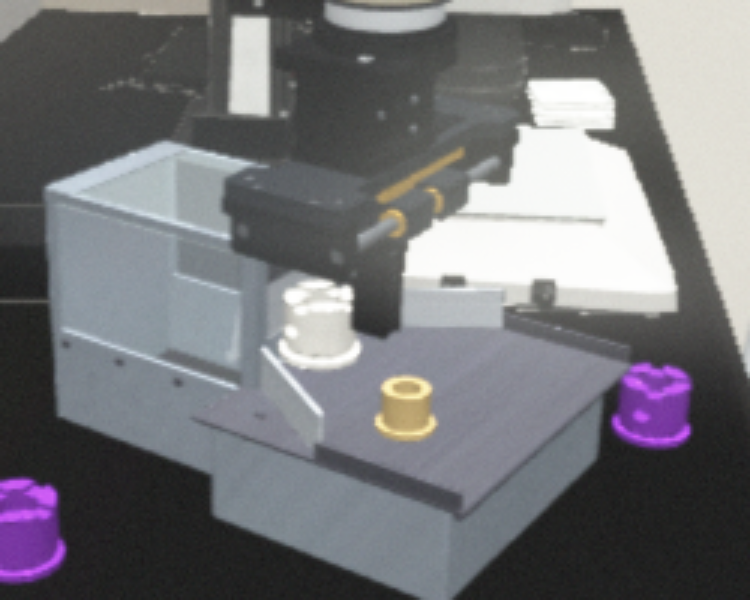

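Emit:
apply_moves(
  steps=[
    {"x": 5, "y": 0.5, "z": 0, "spin": 0},
    {"x": 5, "y": 0.5, "z": 0, "spin": 0},
    {"x": 5, "y": 0.5, "z": 0, "spin": 0},
    {"x": 5, "y": 0.5, "z": 0, "spin": 0},
    {"x": 2, "y": 0, "z": 0, "spin": 0},
    {"x": 0, "y": 0, "z": 0, "spin": 0},
  ],
  grip=0,
)

```text
time_s: 6.7
position: [0.5818, 0.1449, 0.1051]
tcp_rot: [[0.036, 0.006, 0.999], [-0.999, -0.028, 0.036], [0.028, -1.0, 0.005]]
force: [-0.9, 0.2, 1.3]
opening: 0.005
```

```bash
python3 look.py 8
```

```text
6.7 [0.5818 0.1449 0.1051] [-22.9  -1.8] [[0.036, 0.006, 0.999], [-0.999, -0.028, 0.036], [0.028, -1.0, 0.005]] [-0.9  0.2  1.3]
front tip box [-13.4  -2.1] heading box deg 0.0
```

View pics/w8.png

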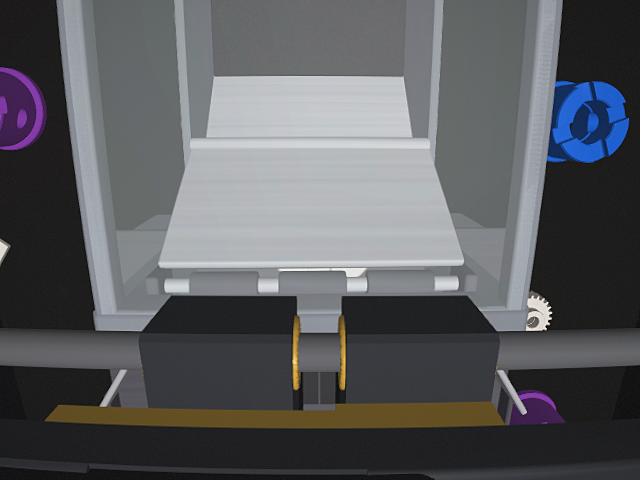

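View pics/s8.png

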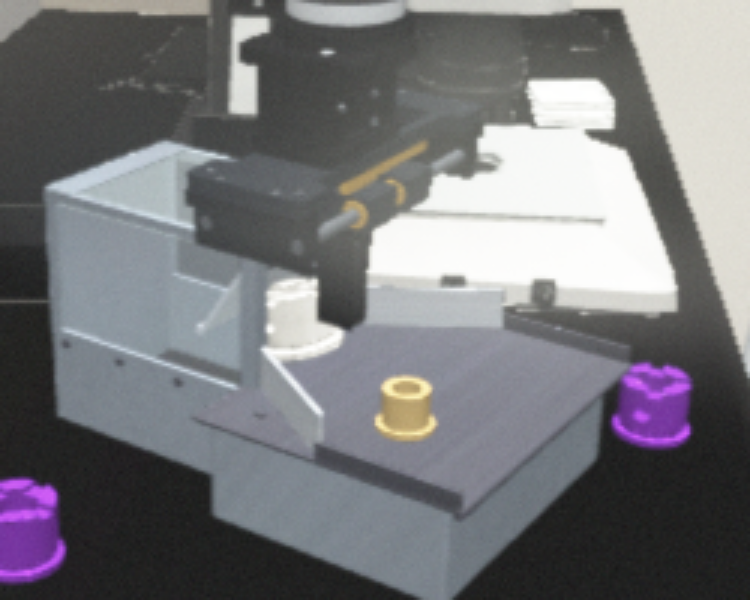

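Emit:
apply_moves(
  steps=[
    {"x": 3, "y": 0, "z": 0, "spin": 0},
    {"x": 2, "y": 0, "z": 0, "spin": 0},
    {"x": 0, "y": 0, "z": 0, "spin": 0},
  ],
  grip=0,
)

```text
time_s: 7.1
position: [0.5879, 0.1449, 0.1051]
tcp_rot: [[0.036, 0.008, 0.999], [-0.999, -0.028, 0.036], [0.028, -1.0, 0.007]]
force: [0.6, -0.9, -0.3]
opening: 0.007
```

```bash
python3 look.py 9
```

```text
7.1 [0.5879 0.1449 0.1051] [-16.8  -2.1] [[0.036, 0.008, 0.999], [-0.999, -0.028, 0.036], [0.028, -1.0, 0.007]] [ 0.6 -0.9 -0.3]
front tip box [-7.3 -2.3] heading box deg 0.0
```

View pics/w9.png

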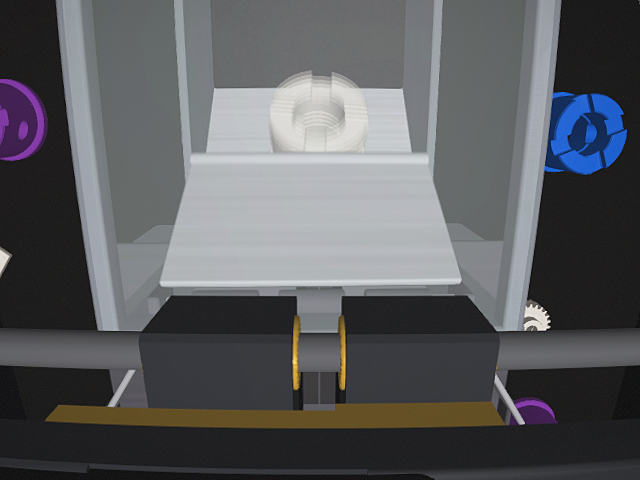

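View pics/s9.png

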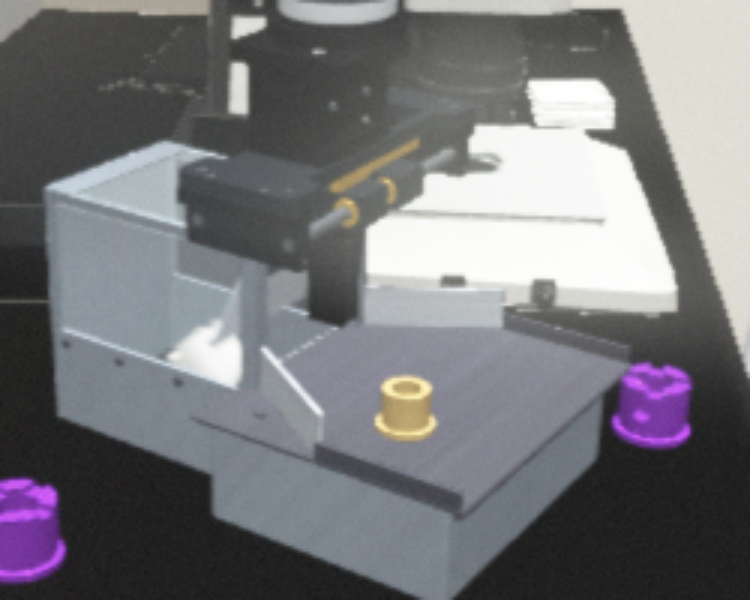

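Emit:
apply_moves(
  steps=[
    {"x": -10, "y": 0, "z": 0, "spin": 0},
    {"x": -20, "y": -1, "z": 0, "spin": 0},
    {"x": -25, "y": -1, "z": 0, "spin": 0},
    {"x": -25, "y": -1, "z": 5, "spin": 0},
    {"x": -25, "y": -1, "z": 30, "spin": 0},
    {"x": -10, "y": 0, "z": 40, "spin": 0},
    {"x": 0, "y": 0, "z": 40, "spin": 0},
    {"x": 0, "y": -20, "z": 20, "spin": 0},
    {"x": 0, "y": 0, "z": 0, "spin": 0},
  ],
  grip=0,
)

```text
time_s: 8.1
position: [0.4575, 0.1203, 0.2422]
tcp_rot: [[0.038, -0.003, 0.999], [-0.999, -0.029, 0.038], [0.028, -1.0, -0.004]]
force: [0.5, -0.2, 0.2]
opening: 0.006
```

```bash
python3 look.py 10
python3 - <<'E'
from h import *
im=imaging.capture("top");cv2.imwrite("pics/t10.png",cv2.resize(im[135:335,200:430,::-1],None,fx=3,fy=3))
E
```

```text
8.1 [0.4575 0.1203 0.2422] [-147.9  -22. ] [[0.038, -0.003, 0.999], [-0.999, -0.029, 0.038], [0.028, -1.0, -0.004]] [ 0.5 -0.2  0.2]
front tip box [-138.5  -22.2] heading box deg 0.1
```

View pics/w10.png

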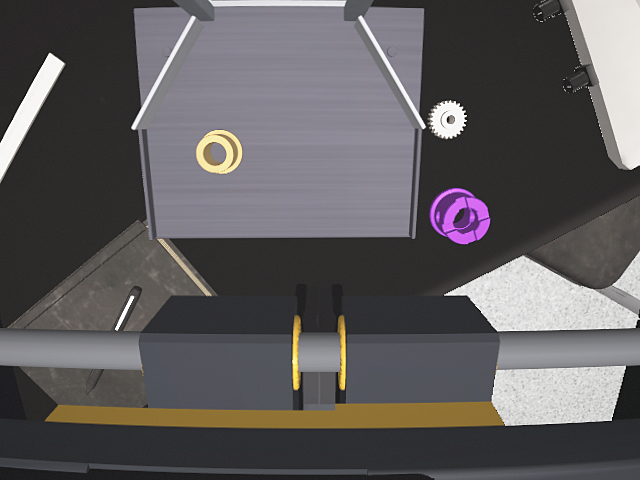

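View pics/s10.png

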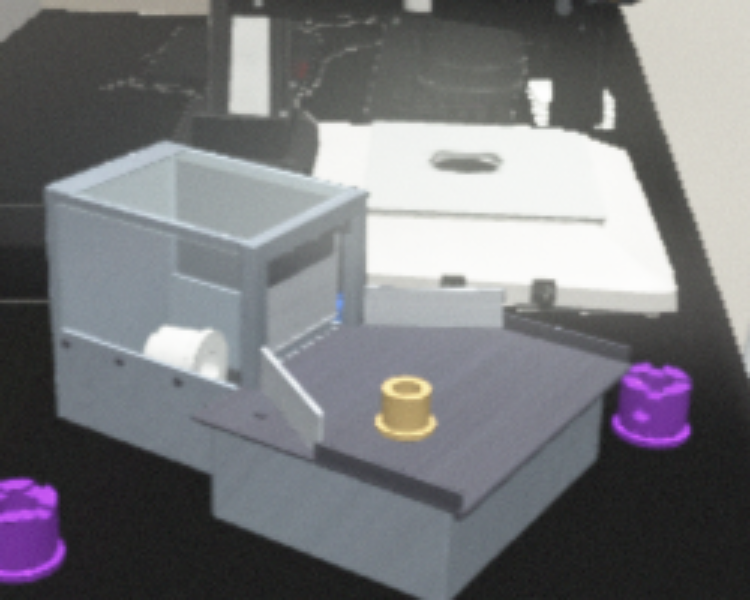

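View pics/t10.png

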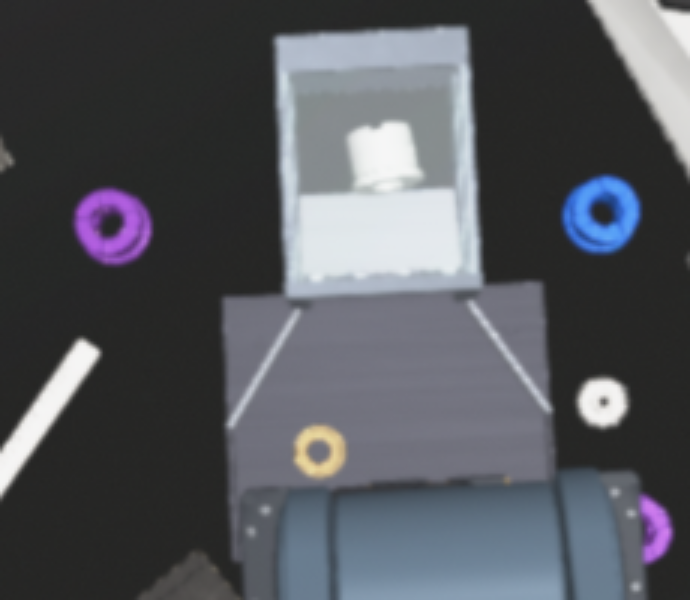

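Emit:
apply_moves(
  steps=[
    {"x": 0, "y": 0, "z": 10, "spin": 0},
    {"x": 0, "y": 0, "z": 0, "spin": 0},
    {"x": 0, "y": 0, "z": 0, "spin": 0},
    {"x": 0, "y": 0, "z": 0, "spin": 0},
    {"x": 0, "y": 0, "z": 0, "spin": 0},
  ],
  grip=0,
)

```text
time_s: 8.75
position: [0.4534, 0.1226, 0.2451]
tcp_rot: [[0.04, -0.02, 0.999], [-0.999, -0.028, 0.04], [0.027, -0.999, -0.021]]
force: [0.1, -0.3, 0.2]
opening: 0.004
```

```bash
python3 look.py 11
python3 - <<'E'
import cv2,numpy as np
a=cv2.imread("pics/s10.png").astype(int);b=cv2.imread("pics/s11.png").astype(int)
d=np.abs(a-b).max(2)[150:];print((d>40).sum(), np.argwhere(d>40)[:3])
E
```

```text
8.75 [0.4534 0.1226 0.2451] [-152.   -19.5] [[0.04, -0.02, 0.999], [-0.999, -0.028, 0.04], [0.027, -0.999, -0.021]] [ 0.1 -0.3  0.2]
front tip box [-142.6  -19.7] heading box deg 0.2
2 [[178 184]
 [196 145]]
```

View pics/s11.png

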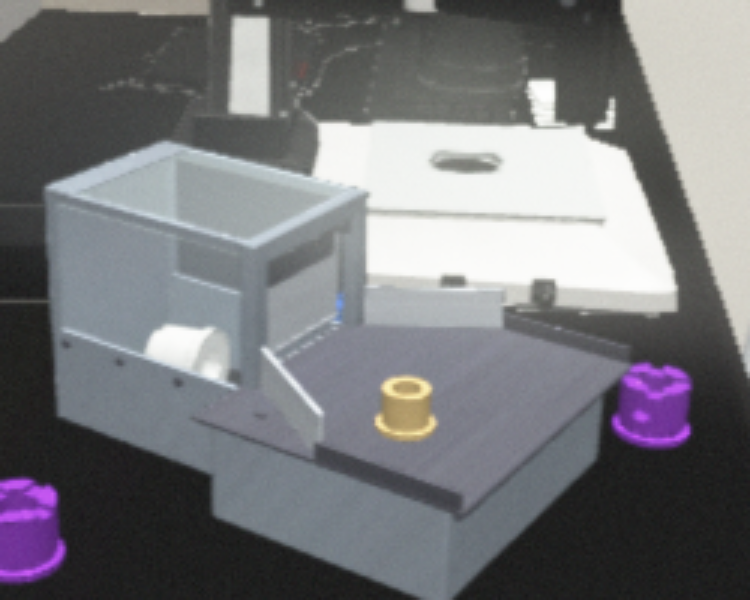

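The rotor lies still in the bay, the flap is shut, and the bushing hasn't moved, so I'm handing in.

```bash
python3 -c "
from rig import job
print(job.hand_in())"
```

```text
the job is handed in; nothing more can be done
None
```

The steel rotor is in the box's catch bay and the flap has fallen shut behind it. I handed the job in shortly after 8.8 s, with the gripper clear of everything.

I pushed it upright along the deck with the fingertips, using a two-finger cradle to steer it to the mouth. At the mouth I backed off about 8 mm, closed the fingers, and pushed it on through the flap until it slid down the chute. I then drew the fingers straight back out and lifted them.

**Final checks**
- **Rotor:** the top and side pictures show it on the bay floor, lying on its side after the slide. It did not move between the last two side pictures, about 0.6 s apart.
- **Flap:** it hangs shut.
- **Other parts:** the bushing is at the same pixel as before, and the gear looks unmoved in the top view. Only the near end of the caliper was in the final crops. The arm never came near it.
- **Forces:** the readings at the end of each move stayed within about 3 N.

The tool picked up a tilt of up to about 2.5° and a few mm of drift over the moves. I corrected the position drift as I went. The tilt could not be corrected with the moves available, but it left the gripper about 4–5 mm clear of the hood by my estimate. None of the final checks failed or disagreed.

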